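# Drift the crimping head out of its post and seat it in the drive hub

## Task

Free the crimping head, which is locked in the slotted storage post, by driving the wedge along the table into the slot at the post's foot until the head has come up clearly (about 1 cm), without taking hold of the head before that. Then lift the head out and seat it in the round drive hub with a twisting push: press lightly and turn until its tang drops into the driver, then push it fully home, flange down on the hub, with gentle pressure (about 15 N is enough; more than 40 N on the driver would damage it). Leave the wedge lying in the post's slot, let go of everything, and leave the jars, stamps and other things around alone.

Things in the scene. Friction and masses are not known exactly. Their poses are not given: they have to be found in the camera images.
- storage_post: Fixed steel post, 80 high, round sleeve 50 in diameter on a foot 76 x 94 x 8. Origin on the table under the bore's axis, z up. A slot 14 wide, 28 high, open at the table, runs right through the foot along its x axis (52 long, both ends open; the wedge may enter at either). The tapered bore opens at the top (32 wide) and runs down into the slot. The head is home in it at the start.
- storage_mouth (a point): Centre of the storage post's mouth, 80 mm above the table. Two spring balls inside the mouth, on the post's y axis, snap behind the shoulder of the head's taper: pulling the head straight out from home takes some 10 to 15 N; once it has risen 5 mm or more, only a few N. The head's tang stands in the post's slot, along it within 0.12 rad.
- drive_hub: Fixed round grey hub without a slot: housing 82 in diameter on a 96 foot disc, sleeve 50 in diameter, 80 mm high. Origin on the table under the bore's axis, z up; an upright rib on the housing marks +x. Bore like the post's but 0.8 wider (32 wide at the mouth, 26 wide 28 mm above the table), with the same spring balls (some 4 to 8 N to push past).
- drive_mouth (a point): Centre of the drive hub's mouth. Out of sight in the bore a driver (stiff to turn, 0.08 Nm; sprung, gives 2.5 mm: 4 N at first, 10 N at its stop) has a straight slot 11 wide, top 27 above the table, in an unknown direction up to 0.6 rad either way from the hub's x axis. Unless the tang is in line (within 0.15 rad; a half turn is the same) it meets the driver 11 mm short of home.
- driver_seat: The spring seat that carries the driver, hidden at the foot of the drive hub's bore; origin on the table under the bore's axis. Its yaw is the hub's and tells nothing of the driver's direction. Contact force on seat and driver together must stay under 40 N.
- head_grip (a point): Centre of the crimping head's wooden grip, a block 36 (along its x) x 22 (along y, the width to grasp) x 34 mm high, directly on the flange. Axes are the head's, z up; its x lies along the tang. It is 25 mm above the flange's underside and 91 mm above the shank's end; 105 mm above the table when the head is home in post or hub. Head 0.25 kg.
- head_seat (a point): Centre of the underside of the head's fluted flange (52 wide, 8 thick); home means on the mouth, 80 mm above the table. Below it: neck 24 wide, 8 long; shoulder bevelled out to 29 over 4; taper from 29 to 24 over 40; flat tang 14 long, 18 (along the head's x) x 8, with a rounded nub 2 mm high and 6 x 7 mm in the middle of its end. Raised on the wedge, the head may lean by up to 0.1 rad along the slot.
- drift_handle (a point): Centre of the wedge's upright wooden handle, 22 (along its x) x 18 (along y, the width to grasp) x 60 mm high, standing on the table. From it the smooth steel blade, 10 wide, lies along +x on the table: 26 high up to 75 mm from the handle's centre, then falling evenly to 10 at the nose, 155 mm from the handle's centre. 0.22 kg.
- drift_nose (a point): Nose of the wedge, 5 mm above its underside; the last 15 mm narrow to 5 wide. The shank's end is 14 mm above the table at home, so the head begins to rise when the handle's centre is 135 mm from the post's axis, has risen 10 mm at 85 mm, and 12 mm at 75 mm or less. Driving it takes some 5 to 20 N.
- jar_rose: Bystander: small jar with cream lid, 59 wide, 64 high (mm); origin at the centre of its underside; to be left alone.
- jar_tea: Bystander: small jar with cream lid, 59 wide, 64 high (mm); origin at the centre of its underside; to be left alone.
- jar_cocoa: Bystander: small jar with red lid, 53 wide, 56 high (mm); origin at the centre of its underside; to be left alone.
- stamp_1: Bystander: wooden cake stamp, 36 square, 74 high (mm); origin at the centre of its underside; to be left alone.
- stamp_2: Bystander: wooden cake stamp, 36 square, 74 high (mm); origin at the centre of its underside; to be left alone.
- timer: Bystander: round kitchen timer, 72 wide, 48 high (mm); origin at the centre of its underside; to be left alone.
- round_cutter: Bystander: round pastry cutter, 64 wide, 36 high (mm); origin at the centre of its underside; to be left alone.
- bench_scraper: Bystander: bench scraper, 108 x 142 x 25, lying flat (mm); origin at the centre of its underside; to be left alone.
Not all that is in view belongs to the job. What is shaped like the drive_hub but green or orange is not meant.

How it is judged:
By the outcome, as a careful person would: the job done as asked, in the order asked, and still so for the second after the job is handed in, with the robot touching nothing.
It also fails if it takes over 64 s, if anything falls off the work surface, if the arm or the gripper's body presses on something with over 40 N, if the wrist force passes 120 N, or if a joint passes its speed limit or range.

## Robot

A 7-joint arm with a two-finger parallel gripper is mounted at the origin on a cart in front of the work surface, level with it; the furniture and walls round the work are solid. World frame = base frame: x ahead of the robot, y to its left, z up, the work surface at z = 0. Lengths are in mm, angles in degrees, forces in N, time in s.
With the tool pointing down it reaches from about 425 to 925 mm from the base axis. Payload 6.8 kg.
Tool frame: the origin (TCP) lies between the finger pads; the fingertips stand 22 mm ahead of it and the grasp point (between the pads) lies 3 mm ahead of it; z points along the fingers, y is the line along which they close (so a half turn about z gives the same grasp; the last joint's range is limited). The gripper opens to 85 mm and grips with 20 to 120 N. Pads are 22 mm wide; open, the fingers measure 114 mm over their backs; the gripper's body (76 mm by 85 mm) begins 54 mm behind the grasp point. The pads swing forward as they close: fully open they stand 13 mm farther back than shut.
Start: joints at [-78.214, 27.33, 1.283, 89.118, -0.659, 63.558, -4.761], TCP at [208.352, 642.056, 253.308] pointing down, gripper open.
Joint ranges: [-169.35, 169.35], [-19.33, 120.38], [-80.79, 83.38], [13.8, 139.57], [-78.32, 258.32], [9.67, 109.79], [-169.56, 169.56]. Speed limits (degrees/s): [136.94, 136.94, 180, 180, 180, 180, 180].

## Interface

Orientations are given as [roll, pitch, yaw] about the fixed x, y, z axes, in that order (R = Rz(yaw) Ry(pitch) Rx(roll)).
In Python, from plant import arm gives the robot as it stands.
- The arm moves only by the shell command python3 -m creep 'ROWS' [OPENING] [FORCE]. ROWS is text: rows parted by semicolons, each of 4 numbers parted by spaces: the shift along the tool's x, y, z in units of 25 mm (1.0 is 25 mm), then the turn about the tool's z in units of 6 degrees (1.0 is 6 degrees). A call has 1 to 5 rows; each row shifts and turns the commanded pose from where the row before left it, along the tool's axes as they then stand; what a row does not reach is not made up. A row lasts 1/12 s, in which the tool goes at most 41.7 mm and 7.16 degrees, less where a joint would pass 70% of its speed; a pose out of reach is approached as far as the arm can. A call is refused whole if a number of a shift passes 1 or a number of a turn 1, either way. A call with a gripper value outside its range is refused whole. OPENING is the finger opening in mm, from 0 to 85.4, set as the call begins (- or left out, the last holds). The fingers move at their own pace and stop on an object; FORCE is the grip in N (left out, the last holds). Time passes only in rows, so rows that do not move let the fingers close. It gives the time, the measured TCP pose, the force, the opening and the grip force at its end, in the units of the state.
- arm.observe(): the state, without advancing time (a new reading comes with each control period).
- arm.snapshot(name): name is "scene" or "side" or "wrist"; returns a dict with "frame" (480x640x3 uint8, red, green, blue), "depth" (480x640 float32, mm along the optical axis (not along the pixel's ray), 0 where there is no reading), "K" (3x3 intrinsics, pixels), "origin" and "attitude" of the camera in the world; the wrist camera has in their place "T_tool_cam" (4x4, takes a point from camera to tool coordinates, whose origin is the TCP and whose axes are the flange's). Camera axes: x right, y down, z forward; pixel columns grow to the right and rows downward; lengths in mm; the calibration is good to about 2 mm. The wrist camera is an equidistant fisheye: a pixel r from the principal point sees the ray r / f radians off the axis. A picture is of the moment at which its call begins: read the wrist's pose just before it.
- arm.hand_in(): hands the job in; it is judged then, once.
The state is a dict: "time": time; "joint_positions": joint angles; "joint_velocities": joint speeds; "tau": joint torques, N m; "position": TCP position; "tcp_rot": TCP orientation; "ft_force": force on the tool from outside, world axes, zero at the start; "ft_torque": the same for the moment, N m; "finger_gap": finger opening in mm; "grip_force": force on a finger pad.
Only numpy, scipy, OpenCV 4.12 (cv2) and the standard library are available. Lean on these libraries where they do the work, as an engineer would, in place of code of your own. Each camera call takes 0.05 s, during which the arm holds its last target. There are 200 camera calls.

## Working session

There is one attempt and no reset: what is moved stays moved. The work goes in short steps, Python scripts to look and compute and a shell command to move; the robot and the scene stay as the last step left them, time stands still between calls to the robot, and variables do not carry over. Pictures are saved under pics/ and viewed, at most 10 in all, crops included, and the job is handed in when it is done.

```bash
ls; mkdir -p pics; python3 - <<'E'
from plant import arm
import cv2,numpy as np,pickle
o=arm.observe();print({k:np.round(v,2) for k,v in o.items()})
d={}
for n in("scene","side"):
    s=arm.snapshot(n);d[n]=s
    cv2.imwrite(f"pics/{n}0.png",s["frame"][:,:,::-1]);print(n,s["K"],s["origin"],s["attitude"])
pickle.dump(d,open("d0.pkl","wb"))
E
```

```text
pics
{'time': np.float64(0.0), 'joint_positions': array([-78.22,  27.38,   1.28,  89.18,  -0.66,  63.56,  -4.76]), 'joint_velocities': array([ 0.03, -0.02,  0.01,  0.09,  0.2 ,  0.01, -0.07]), 'tau': array([ 0.000e+00, -5.965e+01,  1.610e+00, -2.812e+01,  1.000e-02,
        1.000e-02, -0.000e+00]), 'position': array([208.19, 641.47, 252.29]), 'tcp_rot': array([-1.7989e+02,  1.0000e-02,  1.6202e+02]), 'ft_force': array([ 0.42, -0.14,  0.54]), 'ft_torque': array([ 0.03, -0.01, -0.01]), 'grip_force': np.float64(0.0), 'finger_gap': np.float64(85.3)}
scene [[511.74857702   0.         316.64838539]
 [  0.         511.74857702 235.29359554]
 [  0.           0.           1.        ]] [-224.34743745 -564.6153536   920.93153035] [-129.75322382    1.03855758  -57.11543131]
side [[566.01346715   0.         321.58130412]
 [  0.         566.01346715 237.52683401]
 [  0.           0.           1.        ]] [   94.75996643 -1238.50840743  1303.26813759] [-132.82536562    0.23418983  -22.47969954]
```

View pics/scene0.png

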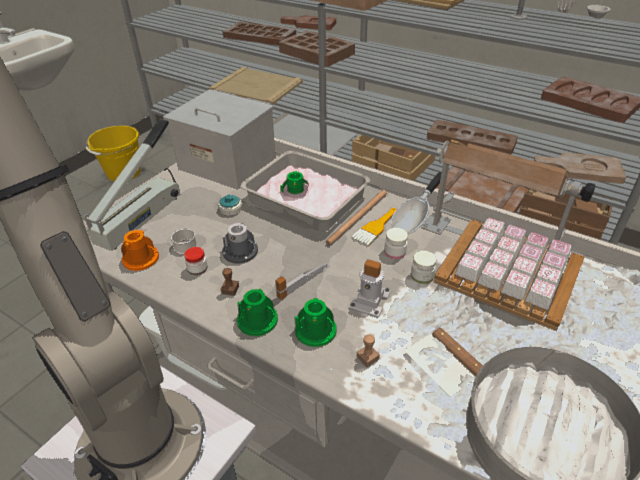

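View pics/side0.png

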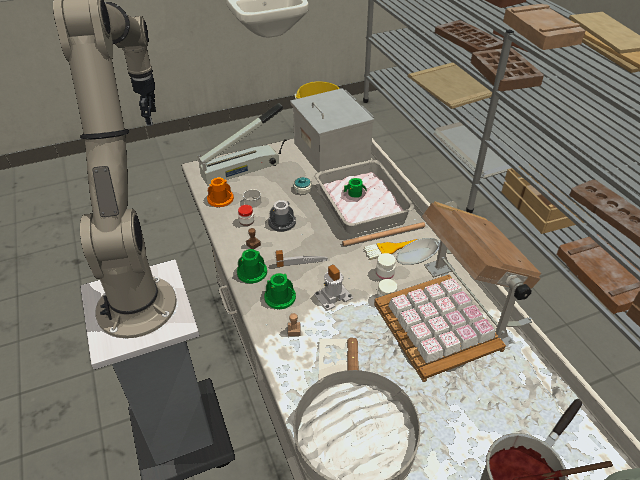

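The scene view shows these candidates:
- **Hub:** the grey one at (239,241) is the target. The decoys are green at (257,312), (316,322) and (294,182), and orange at (138,250).
- **Post with head:** (370,285), with the wooden grip at (372,268).
- **Wedge handle:** (281,287), with its blade running to (325,268). The similar wooden things are the stamps at (230,282) and (368,350).

In the side view the hub is at (282,213), the post at (334,285) and the wedge at (279,258).

```bash
cat > h.py <<'E'
import numpy as np,cv2,pickle
from scipy.spatial.transform import Rotation as R
def cloud(s):
    K=s["K"];d=s["depth"];v,u=np.mgrid[:480,:640]
    c=np.stack([(u-K[0,2])/K[0,0]*d,(v-K[1,2])/K[1,1]*d,d],-1)
    P=c@R.from_euler('xyz',s["attitude"],degrees=True).as_matrix().T+s["origin"]
    P[d<=0]=np.nan
    return P
E
python3 - <<'E'
from h import *
d=pickle.load(open("d0.pkl","rb"))
px=dict(scene=dict(hub=(239,241),post=(370,285),grip=(372,268),handle=(281,287)),side=dict(hub=(282,213),post=(334,285),grip=(334,271),handle=(279,258)))
for n in d:
    P=cloud(d[n]);f=d[n]["frame"]
    tz=P[300:330,560:600,2] if n=="scene" else P[380:400,460:480,2]
    print(n,"table z",np.nanmedian(tz),{k:np.round(P[v,u]) for k,(u,v) in px[n].items()})
    def sel(c,r,z0,z1):
        m=(np.hypot(P[...,0]-c[0],P[...,1]-c[1])<r)&(P[...,2]>z0)&(P[...,2]<z1);return P[m]
    c=P[px[n]["grip"][1],px[n]["grip"][0]]
    for z0,z1,nm in((117,128,"griptop"),(3,13,"foot")):
        q=sel(c,32 if z0>50 else 75,z0,z1);
        if len(q)>5: print(nm,len(q),q.mean(0).round(1),cv2.minAreaRect(q[:,:2].astype(np.float32)))
    h=P[px[n]["handle"][1],px[n]["handle"][0]]
    q=sel(h,30,55,66);print("handle top",len(q),q.mean(0).round(1) if len(q) else 0,cv2.minAreaRect(q[:,:2].astype(np.float32)) if len(q)>3 else 0)
    q=sel(h,170,9,32);q=q[np.hypot(*(q[:,:2]-h[:2]).T)>25]
    print("blade n",len(q))
    c=P[px[n]["hub"][1],px[n]["hub"][0]];
    q=sel(c,60,76,85);print("hubtop",len(q),q.mean(0).round(1),cv2.minEnclosingCircle(q[:,:2].astype(np.float32)))
    x,y={'scene':(200,200),'side':(225,180)}[n]
    crop=f[y:y+130,x:x+200];
    if n=="scene": A=cv2.resize(crop,(800,520),interpolation=2)
    cv2.imwrite(f"pics/c_{n}.png",cv2.resize(crop,(800,520),interpolation=2)[:,:,::-1])
E
```

```text
scene table z 13.83492354148575 {'hub': array([514., 173.,  57.]), 'post': array([ 540., -200.,   70.]), 'grip': array([ 551., -196.,  114.]), 'handle': array([448.,  -9.,  41.])}
griptop 97 [ 558.1 -192.8  119.6] ((558.8419189453125, -192.56874084472656), (22.494665145874023, 34.93801498413086), 8.592758178710938)
foot 431 [ 541.8 -212.2    6.4] ((558.46630859375, -208.65536499023438), (96.85993957519531, 121.39496612548828), 14.672675132751465)
handle top 42 [453.2  -3.6  57.6] ((453.4522399902344, -4.365739822387695), (20.912199020385742, 23.05170440673828), 82.8033676147461)
blade n 1553
hubtop 102 [529.6 192.6  77.9] ((528.0576171875, 190.5238037109375), 28.62352180480957)
side table z 14.316736096887553 {'hub': array([527., 170.,  58.]), 'post': array([ 552., -216.,   76.]), 'grip': array([ 556., -204.,  122.]), 'handle': array([451., -12.,  39.])}
griptop 62 [ 558.  -195.6  121. ] ((558.1788940429688, -194.70941162109375), (22.21419906616211, 34.131690979003906), 3.8376522064208984)
foot 407 [ 552.  -222.1    6.7] ((556.6038208007812, -209.01028442382812), (140.87594604492188, 134.74610900878906), 68.21240234375)
handle top 30 [453.6  -6.7  59.3] ((454.93865966796875, -6.151256561279297), (20.954200744628906, 19.35552978515625), 28.899818420410156)
blade n 915
hubtop 61 [530.3 189.9  78.7] ((529.3295288085938, 190.09146118164062), 28.910581588745117)
```

View pics/c_scene.png

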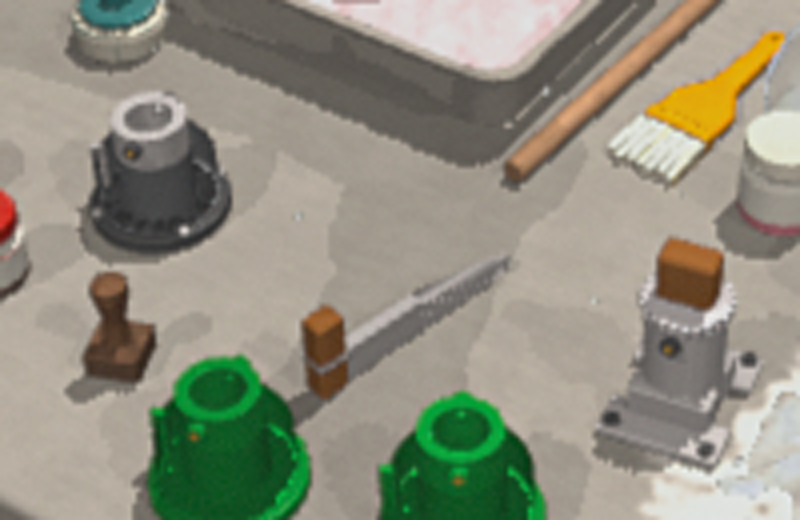

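The crop shows the grey hub with its bore at (150,118) and the wedge handle at (325,350), with the blade nose at (510,258). The post has the wooden head grip at (690,272). The choice fits the description. Next I measure the blade direction, the hub rib and the corridor heights.

```bash
python3 - <<'E'
from h import *
d=pickle.load(open("d0.pkl","rb"))
for n in d:
    P=cloud(d[n]);f=d[n]["frame"].astype(int)
    x,y,z=P[...,0],P[...,1],P[...,2]
    hsv=cv2.cvtColor(d[n]["frame"],cv2.COLOR_RGB2HSV)
    # blade: above table within 175 of handle, beyond 20, on +x side
    r=np.hypot(x-454,y+5);a=np.degrees(np.arctan2(y+5,x-454))
    m=(z>14)&(z<32)&(r>20)&(r<165)&(np.abs(a)<60)
    m=cv2.morphologyEx(m.astype(np.uint8),cv2.MORPH_OPEN,np.ones((2,2)))>0
    q=P[m];v=cv2.fitLine(q[:,:2].astype(np.float32),cv2.DIST_HUBER,0,.01,.01).ravel()
    rr=np.hypot(q[:,0]-454,q[:,1]+5);k=rr.argmax()
    print(n,"blade",len(q),"dir",np.degrees(np.arctan2(v[1],v[0])),"thru",v[2:],"nose",q[k].round(),"rmax",rr.max())
    g=(hsv[...,0]>45)&(hsv[...,0]<80)&(hsv[...,1]>150)&(z>74)&(z<88)
    nl,l,s,c=cv2.connectedComponentsWithStats(g.astype(np.uint8))
    for i in range(1,nl):
        if s[i,4]>20: print("green top",P[l==i].mean(0).round())
    og=(hsv[...,0]<14)&(hsv[...,1]>200)&(z>74)&(z<88)&(y>150); print("orange",P[og].mean(0).round())
    # corridor heights
    for x0,x1,y0,y1 in((150,350,350,700),(300,500,150,350),(400,650,-150,150)):
        w=(x>x0)&(x<x1)&(y>y0)&(y<y1)&(z>20);print((x0,x1,y0,y1),"max z",np.nanpercentile(z[w],99.9) if w.any() else None)
    # hub rib: points z 30..75 near hub at radius 30..50
    rh=np.hypot(x-530,y-191);w=(rh>42.5)&(rh<56)&(z>18)&(z<75);q=P[w]
    print("rib?",np.c_[np.degrees(np.arctan2(q[:,1]-191,q[:,0]-530)),np.hypot(q[:,0]-530,q[:,1]-191),q[:,2]][::3].round()[:25].tolist())
    w=(z>20)&(x>440)&(x<720)&(y>-320)&(y<-20)
    nl,l,s,c=cv2.connectedComponentsWithStats(w.astype(np.uint8))
    for i in range(1,nl):
        if s[i,4]>60:q=P[l==i];print("obj",q.min(0).round(),q.max(0).round())
cv2.imwrite("pics/hub.png",cv2.resize(d["scene"]["frame"][215:270,205:275],(700,550),interpolation=2)[:,:,::-1])
E
```

```text
scene blade 165 dir -12.929497 thru [517.3834   -21.753214] nose [569. -33.  11.] rmax 118.0937356225322
green top [814. 202.  78.]
green top [360.   0.  77.]
green top [ 407. -133.   77.]
orange [362. 400.  76.]
(150, 350, 350, 700) max z 110.92106693410202
(300, 500, 150, 350) max z 72.89666733348157
(400, 650, -150, 150) max z 81.20221872597682
rib? [[7.0, 43.0, 40.0], [3.0, 43.0, 37.0], [1.0, 45.0, 33.0], [86.0, 43.0, 40.0], [101.0, 47.0, 44.0], [3.0, 45.0, 25.0], [92.0, 43.0, 36.0], [104.0, 46.0, 39.0], [88.0, 43.0, 31.0], [104.0, 44.0, 36.0], [-23.0, 43.0, 27.0], [90.0, 43.0, 25.0], [110.0, 43.0, 26.0]]
obj [ 670. -295.   20.] [ 720. -236.   67.]
obj [ 527. -221.   20.] [ 592. -163.  123.]
side blade 115 dir -13.616333 thru [521.7371   -23.773674] nose [576. -31.   8.] rmax 124.86015024754892
green top [814. 202.  80.]
green top [360.  -3.  79.]
green top [ 407. -136.   79.]
orange [363. 395.  77.]
(150, 350, 350, 700) max z 749.0703258951786
(300, 500, 150, 350) max z 71.39561701016949
(400, 650, -150, 150) max z 84.54906113699437
rib? [[110.0, 45.0, 44.0], [33.0, 45.0, 36.0], [119.0, 43.0, 36.0], [130.0, 45.0, 37.0], [112.0, 44.0, 23.0], [113.0, 44.0, 19.0], [127.0, 44.0, 22.0]]
obj [ 528. -225.   20.] [ 590. -168.  127.]
obj [ 634. -320.   21.] [ 720. -237.   93.]
```

View pics/hub.png

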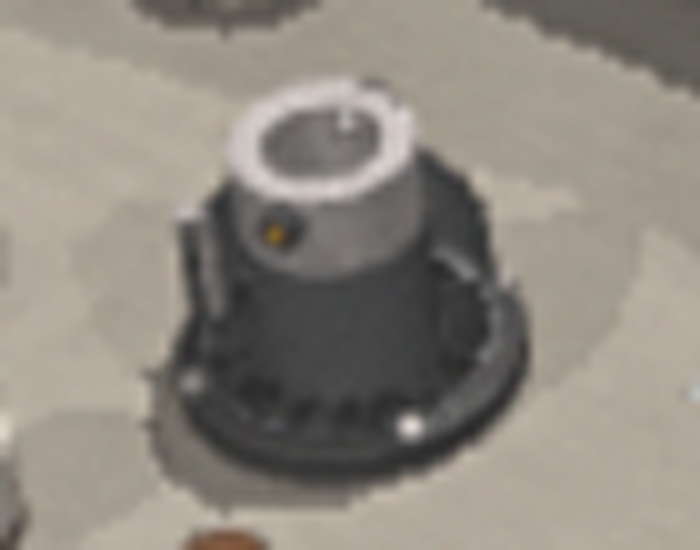

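The hub rib is at left (200,265), which puts the hub's +x at about 104° azimuth. The spring ball at (275,235) agrees with that. Now I move to above the wedge handle.

```bash
python3 -m creep '-.8 -1 0 0;-.8 -1 0 0;-.8 -1 0 0;-.8 -1 0 0;-.8 -1 0 0' 40 60; python3 -m creep '-.8 -1 0 0;-.8 -1 0 0;-.8 -1 0 0;-.8 -1 0 0;-.8 -1 0 0' ;python3 -m creep '-.8 -1 0 0;-.8 -1 0 0;-.8 -1 0 0;-.8 -1 0 0;-.8 -1 0 0' ;python3 -m creep '-.8 -1 0 0;-.8 -1 0 0;-.8 -1 0 0;-.8 -1 0 0;-.8 -1 0 0'; python3 -m creep '-.8 -1 0 0;-.4 -.5 0 -.7;0 0 0 0'
python3 - <<'E'
from plant import arm
from h import *
o=arm.observe();s=arm.snapshot("wrist");pickle.dump((o,s),open("w1.pkl","wb"))
print(o["position"],o["tcp_rot"],o["time"],s["K"],s["T_tool_cam"].round(3))
cv2.imwrite("pics/w1.png",s["frame"][:,:,::-1])
E
```

```text
time: 0.52
position: [265.2, 490.5, 252.8]
tcp_rot: [-180.0, -0.0, 162.0]
ft_force: [0.5, -0.1, 0.4]
finger_gap: 39.9
grip_force: 0.0
time: 0.93
position: [321.6, 340.8, 253.1]
tcp_rot: [-180.0, -0.0, 162.0]
ft_force: [0.1, 0.6, 0.2]
finger_gap: 40.4
grip_force: 0.0
time: 1.35
position: [378.0, 191.1, 253.2]
tcp_rot: [-180.0, -0.0, 162.0]
ft_force: [0.3, 0.6, -0.1]
finger_gap: 40.0
grip_force: 0.0
time: 1.77
position: [434.5, 41.3, 253.2]
tcp_rot: [180.0, -0.0, 162.0]
ft_force: [0.4, 0.8, -0.3]
finger_gap: 39.8
grip_force: 0.0
time: 2.02
position: [452.1, -5.8, 253.3]
tcp_rot: [-179.9, 0.0, 166.1]
ft_force: [0.9, 1.2, -0.3]
finger_gap: 39.9
grip_force: 0.0
[452.05986949  -5.81040554 253.32869747] [-1.79936817e+02  4.34686224e-02  1.66058415e+02] 2.0167 [[371.64829954   0.         317.98622998]
 [  0.         371.64829954 242.23536109]
 [  0.           0.           1.        ]] [[ 2.0000e-03 -9.6200e-01 -2.7300e-01  7.1174e+01]
 [ 1.0000e+00  2.0000e-03  0.0000e+00  1.7600e-01]
 [ 0.0000e+00 -2.7300e-01  9.6200e-01 -1.2092e+02]
 [ 0.0000e+00  0.0000e+00  0.0000e+00  1.0000e+00]]
```

View pics/w1.png

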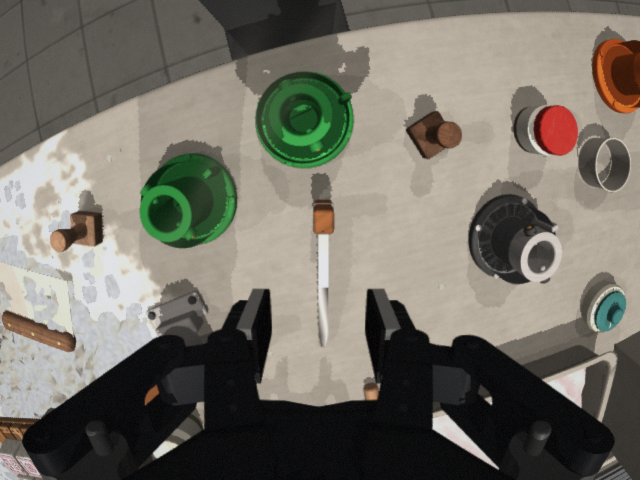

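Wrist view: the wedge handle is at (323,217), with its blade pointing straight down the picture to the nose at (322,345). The hub is at (515,240) and its rib should be near (548,228). The post's foot shows at (178,310).

```bash
cat >> h.py <<'E'
def wcloud(o,s):
    K=s["K"];v,u=np.mgrid[:480,:640];a=(u-K[0,2])/K[0,0];b=(v-K[1,2])/K[1,1];th=np.hypot(a,b)+1e-9
    ray=np.stack([a/th*np.tan(th),b/th*np.tan(th),np.ones_like(a)],-1)
    d=s["depth"];c=ray*d[...,None];T=s["T_tool_cam"]
    t=c@T[:3,:3].T+T[:3,3]
    P=t@R.from_euler('xyz',o["tcp_rot"],degrees=True).as_matrix().T+o["position"]
    P[(d<=0)|(th>1.35)]=np.nan
    return P
E
python3 - <<'E'
from h import *
o,s=pickle.load(open("w1.pkl","rb"));P=wcloud(o,s);x,y,z=P[...,0],P[...,1],P[...,2]
print("table",np.nanmedian(z[240:300,380:440]))
hsv=cv2.cvtColor(s["frame"],cv2.COLOR_RGB2HSV)
m=np.zeros((480,640),bool);m[195:240,308:340]=1
m&=(hsv[...,1]>110)&(z>55)&(z<66)
q=P[m];print("handle top",len(q),q.mean(0),cv2.minAreaRect(q[:,:2].astype(np.float32)))
m=np.zeros((480,640),bool);m[240:350,312:336]=1;m&=(z>12)&(z<31)
q=P[m];v=cv2.fitLine(q[:,:2].astype(np.float32),cv2.DIST_HUBER,0,.01,.01).ravel();print("blade",len(q),np.degrees(np.arctan2(v[1],v[0])),v[2:])
m=np.zeros((480,640),bool);m[180:300,460:580]=1
q=P[m&(z>76)&(z<86)];print("hub top",len(q),cv2.minEnclosingCircle(q[:,:2].astype(np.float32)),q.mean(0))
c=q[:,:2].mean(0)if 0 else np.array(cv2.minEnclosingCircle(q[:,:2].astype(np.float32))[0])
w=m&(z>20)&(z<70)&(np.hypot(x-c[0],y-c[1])>43)
q=P[w];vv,uu=np.nonzero(w);print(np.c_[uu,vv,np.degrees(np.arctan2(q[:,1]-c[1],q[:,0]-c[0])),np.hypot(*(q[:,:2]-c).T),q[:,2]].round().astype(int)[::max(1,len(q)//25)].tolist())
E
```

```text
table 0.22148077650795983
handle top 469 [452.13868002  -0.92328332  59.8857766 ] ((452.81304931640625, -0.9981307983398438), (16.63803482055664, 20.99730682373047), 76.44602966308594)
blade 994 -13.075045 [530.9271   -20.317825]
hub top 1175 ((529.1943969726562, 192.42282104492188), 31.29481315612793) [527.55306371 192.81110835  79.65044782]
[[548, 220, 117, 43, 39], [543, 221, 109, 43, 24], [545, 222, 109, 43, 29], [551, 222, 114, 43, 43], [552, 222, 109, 47, 38], [552, 223, 109, 46, 39], [553, 223, 108, 47, 39], [554, 223, 108, 48, 40], [553, 224, 108, 46, 41], [554, 224, 109, 46, 43], [555, 224, 108, 47, 44], [556, 224, 107, 48, 44], [553, 225, 108, 44, 43], [554, 225, 109, 45, 45], [555, 225, 109, 45, 46], [556, 225, 108, 46, 46], [557, 225, 107, 48, 46], [555, 226, 108, 45, 47], [556, 226, 107, 46, 46], [557, 226, 106, 47, 46], [554, 227, 107, 43, 46], [555, 227, 106, 45, 45], [556, 227, 105, 45, 46], [557, 227, 104, 47, 46], [558, 227, 103, 49, 45], [543, 228, 96, 43, 20], [555, 228, 105, 44, 46], [556, 228, 104, 45, 46], [557, 228, 103, 47, 45], [558, 228, 102, 48, 45], [546, 229, 96, 44, 25], [555, 229, 103, 44, 46], [556, 229, 102, 46, 45], [548, 230, 97, 43, 31], [551, 232, 96, 43, 37], [554, 232, 98, 43, 43], [553, 233, 96, 43, 41], [554, 233, 96, 43, 43], [554, 234, 95, 43, 43]]
```

```bash
python3 -m creep '.03 .19 1 -.1;0 0 1 0;0 0 1 0;0 0 1 0;0 0 1 0'; python3 -m creep '0 0 1 0;0 0 1 0;0 0 1 0;0 0 .3 0;0 0 0 0';  python3 -m creep '0 0 0 0;0 0 0 0;0 0 0 0;0 0 0 0' 0 60
```

```text
time: 2.48
position: [451.3, 4.4, 127.1]
tcp_rot: [180.0, -0.0, 166.9]
ft_force: [-0.1, 0.4, 0.2]
finger_gap: 40.2
grip_force: 0.0
time: 2.9
position: [450.1, 3.7, 44.3]
tcp_rot: [-179.9, -0.2, 166.9]
ft_force: [-0.2, -0.4, 0.6]
finger_gap: 40.2
grip_force: 0.0
time: 3.23
position: [452.7, 3.2, 47.0]
tcp_rot: [179.9, 0.1, 166.8]
ft_force: [-0.4, -0.3, 6.3]
finger_gap: 17.3
grip_force: 59.8
```

```bash
python3 -m creep '0 0 -1 0;0 0 -1 0;-.5 0 -1 0;-1 0 -1 0;-1 0 0 0'; python3 -m creep '-1 .2 0 0;-1 0 0 0;-.5 0 0 0;0 0 0 0;0 0 0 0'
python3 - <<'E'
from plant import arm
from h import *
o=arm.observe();s=arm.snapshot("wrist");pickle.dump((o,s),open("w2.pkl","wb"))
P=wcloud(o,s);x,y,z=P[...,0],P[...,1],P[...,2]
near=np.hypot(x-558,y+193)<80
q=P[near&(z>116)&(z<127)&(np.hypot(x-558,y+193)<35)];print("grip",len(q),q.mean(0),cv2.minAreaRect(q[:,:2].astype(np.float32)))
q=P[near&(z>4)&(z<12)];print("foot",len(q),cv2.minAreaRect(q[:,:2].astype(np.float32)))
cv2.imwrite("pics/w2.png",s["frame"][:,:,::-1])
E
```

```text
time: 3.65
position: [515.4, -11.2, 150.8]
tcp_rot: [179.8, 0.4, 166.8]
ft_force: [1.0, -0.0, -1.8]
finger_gap: 17.2
grip_force: 59.1
time: 4.07
position: [574.3, -20.9, 145.8]
tcp_rot: [-180.0, -0.0, 166.8]
ft_force: [-0.8, -0.3, -2.4]
finger_gap: 17.3
grip_force: 59.0
grip 1410 [ 557.29074722 -186.13704603  121.32279449] ((558.3681640625, -189.61257934570312), (22.251447677612305, 37.41190719604492), 8.542183876037598)
foot 3535 ((557.7424926757812, -209.6005859375), (102.43795013427734, 115.32972717285156), 8.06449031829834)
```

View pics/w2.png

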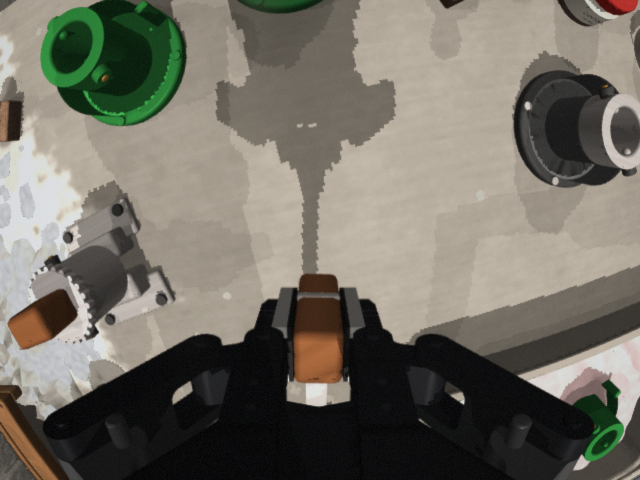

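The post's slot opens at (133,265) between the foot bolts at (118,210) and (163,298); the third bolt is at (70,238). The wedge is gripped squarely at (318,330).

```bash
python3 - <<'E'
from h import *
o,s=pickle.load(open("w2.pkl","rb"));P=wcloud(o,s)
g=cv2.cvtColor(s["frame"],cv2.COLOR_RGB2GRAY)
b=[]
for u,v in((118,210),(163,298),(70,238),(110,319)):
    w=g[v-7:v+8,u-7:u+8].astype(float);m=w<70;vv,uu=np.nonzero(m)
    if len(vv)==0: print('none',u,v);continue
    U,V=u-7+uu.mean(),v-7+vv.mean();p=P[int(round(V)),int(round(U))];b.append(p);print((U.round(1),V.round(1)),len(vv),p.round(1))
# use plane-independent midpoint and direction
d=b[0]-b[1];print("post y dir",np.degrees(np.arctan2(d[1],d[0])),"mid",(b[0]+b[1])/2,np.hypot(*d[:2]))
d=b[0]-b[2];print("post x dir",np.degrees(np.arctan2(d[1],d[0])),np.hypot(*d[:2]))
x,y,z=P[...,0],P[...,1],P[...,2]
# slot floor-level edges: pixels low (z<3) vs foot (z 5..11) scanning across in front strip
for r in (26,30,34):
    for th in (98,):
        ax=np.array([np.cos(np.radians(th)),np.sin(np.radians(th))]);n=np.array([ax[1],-ax[0]])
        rel=np.stack([x-558.4,y+191.5],-1);a=rel@ax;c=rel@n
        m=(abs(a-r)<2)&(abs(c)<50)&(z>-5)&(z<40)
        i=np.argsort(c[m]);print(r,[(int(round(cc)),int(round(zz))) for cc,zz in zip(c[m][i][::max(1,m.sum()//45)],z[m][i][::max(1,m.sum()//45)])])
E
```

```text
(np.float64(117.3), np.float64(209.4)) 120 [ 514.2 -166.1   11.7]
(np.float64(163.0), np.float64(296.4)) 42 [ 590.5 -151.1   12.5]
(np.float64(69.9), np.float64(235.9)) 31 [ 523.  -221.7   12. ]
(np.float64(109.9), np.float64(317.1)) 53 [ 599.8 -211.    12.8]
post y dir -168.85846700080003 mid [ 552.37410357 -158.58037176   12.12262567] 77.79403164526136
post x dir 98.98987935347522 56.32605651442844
26 [(-50, 0), (-41, 13), (-33, 8), (-27, 9), (-26, 12), (-24, 20), (-23, 20), (-22, 23), (-20, 26), (-19, 23), (-18, 25), (-16, 6), (-15, 9), (-14, 26), (-13, 8), (-12, -1), (-11, 23), (-10, 9), (-9, 17), (-8, 22), (-7, 37), (-5, 36), (-3, 0), (-1, -1), (1, 35), (3, 1), (5, 31), (7, 18), (8, 26), (9, 5), (10, 26), (11, 8), (12, 16), (13, 2), (14, 11), (15, 21), (16, 8), (17, 16), (19, 9), (20, 21), (22, 29), (23, 27), (24, 17), (26, 10), (28, 20), (34, 10), (50, 0)]
30 [(-50, 0), (-48, 1), (-45, 8), (-43, 12), (-41, 11), (-38, 12), (-37, 13), (-35, 8), (-33, 9), (-31, 8), (-29, 7), (-27, 9), (-25, 8), (-23, 8), (-21, 8), (-19, 7), (-16, 1), (-14, 1), (-12, 1), (-9, 0), (-7, -1), (-5, 0), (-3, 0), (-1, -1), (2, 0), (4, -1), (6, 1), (8, 1), (11, 1), (13, 0), (15, 0), (17, 8), (18, 7), (19, 8), (21, 21), (23, 8), (25, 8), (28, 9), (30, 8), (32, 8), (34, 7), (36, 11), (38, 12), (40, 11), (42, 12), (49, 1)]
34 [(-50, -1), (-48, 0), (-45, 7), (-44, 8), (-42, 8), (-41, 13), (-39, 11), (-38, 11), (-37, 9), (-35, 8), (-33, 9), (-31, 9), (-29, 9), (-26, 8), (-24, 7), (-22, 8), (-19, 9), (-18, 8), (-15, 1), (-13, 1), (-11, 1), (-9, -1), (-6, 0), (-4, 1), (-2, 1), (1, 0), (3, -1), (6, 0), (8, -1), (11, -1), (13, 1), (16, 0), (18, 0), (19, 8), (22, 9), (24, 8), (27, 10), (28, 8), (31, 10), (33, 9), (35, 12), (37, 7), (38, 13), (40, 8), (41, 12), (43, 13), (44, 10), (48, 0)]
```

```bash
python3 -m creep '1 .42 0 1;0 0 0 0;0 0 0 0' >/dev/null; python3 -c "
from plant import arm;o=arm.observe();print(o['position'],o['tcp_rot'])"
```

```text
[550.45817408  -3.49845085 145.56591555] [ 1.79986350e+02 -1.42627375e-01  1.60948338e+02]
```

```bash
python3 -m creep '1 .27 0 0;0 0 0 1;0 0 0 1;0 0 0 1;0 0 0 1'; python3 -m creep '0 0 0 1;0 0 0 1;0 0 0 1;0 0 0 1;0 0 0 1'; python3 -m creep '0 0 0 1;0 0 0 .4;0 0 0 0;0 0 0 0'
```

```text
time: 4.78
position: [531.1, 9.6, 146.1]
tcp_rot: [180.0, -0.0, 136.6]
ft_force: [-0.2, -0.4, -1.9]
finger_gap: 17.3
grip_force: 59.2
time: 5.2
position: [531.2, 9.7, 146.1]
tcp_rot: [180.0, -0.0, 106.6]
ft_force: [-0.8, 0.1, -1.7]
finger_gap: 17.3
grip_force: 59.2
time: 5.53
position: [531.2, 9.7, 145.9]
tcp_rot: [180.0, -0.0, 98.5]
ft_force: [-0.2, -1.0, -1.7]
finger_gap: 17.5
grip_force: 59.3
```

```bash
python3 -m creep '0 -.14 1 0;0 0 1 0;0 0 1 0;0 0 .5 0;0 0 .3 0';python3 -m creep '0 0 0 0;0 0 0 0'
python3 - <<'E'
from plant import arm
from h import *
for n in ("scene","side"):
    s=arm.snapshot(n);P=cloud(s);x,y,z=P[...,0],P[...,1],P[...,2]
    m=(x>500)&(x<590)&(y>-145)&(y<-25)&(z>8)&(z<32);m=cv2.morphologyEx(m.astype(np.uint8),cv2.MORPH_OPEN,np.ones((2,2)))>0
    q=P[m];v=cv2.fitLine(q[:,:2].astype(np.float32),cv2.DIST_HUBER,0,.01,.01).ravel()
    k=q[:,1].argmin();print(n,len(q),np.degrees(np.arctan2(v[1],v[0])),v[2:],"nose",q[k])
    pickle.dump(s,open(f"{n}3.pkl","wb"))
    if n=="side":cv2.imwrite("pics/s3.png",cv2.resize(s["frame"][200:330,230:390],(800,600),interpolation=2)[:,:,::-1])
E
```

```text
time: 5.95
position: [527.0, 9.1, 49.4]
tcp_rot: [-179.9, -0.0, 98.5]
ft_force: [-0.4, 0.2, -1.8]
finger_gap: 17.2
grip_force: 59.2
time: 6.12
position: [528.4, 9.0, 51.4]
tcp_rot: [180.0, 0.0, 98.4]
ft_force: [0.1, -0.5, -1.6]
finger_gap: 17.3
grip_force: 59.2
scene 318 -81.8544 [535.57666  -82.192535] nose [ 546.71619356 -146.62319144   11.60788025]
side 142 0.0 [0. 0.] nose [nan nan nan]
```

View pics/s3.png

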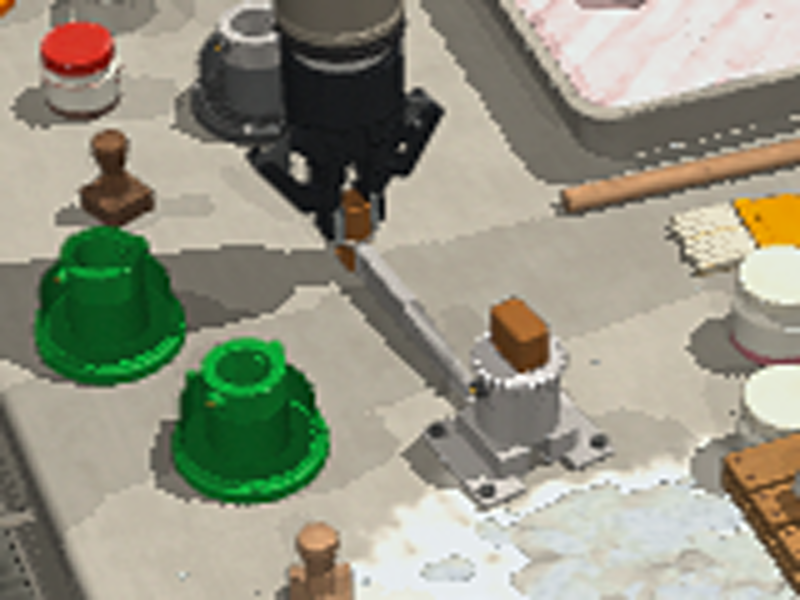

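The side view shows the blade pointing straight at the slot, with the post at (515,420). I lower the wedge and begin to drive it in.

```bash
python3 -m creep '0 -.03 .15 0;0 0 0 0;-.4 0 0 0;-.4 0 0 0;0 0 0 0';python3 -m creep '-.4 0 0 0;-.4 0 0 0;0 0 0 0'; python3 -m creep '-.4 0 0 0;-.4 0 0 0;0 0 0 0;0 0 0 0'
```

```text
time: 6.63
position: [530.0, -10.7, 47.4]
tcp_rot: [-180.0, -0.1, 98.4]
ft_force: [-0.5, 1.8, -0.9]
finger_gap: 17.0
grip_force: 58.6
time: 6.88
position: [534.9, -34.0, 47.9]
tcp_rot: [179.8, 0.2, 98.3]
ft_force: [3.2, -2.1, -2.5]
finger_gap: 17.5
grip_force: 58.5
time: 7.22
position: [537.4, -52.6, 47.5]
tcp_rot: [179.8, 0.1, 98.4]
ft_force: [5.2, -0.8, -2.2]
finger_gap: 17.3
grip_force: 58.7
```

```bash
python3 -m creep '-.3 .03 0 0;-.3 0 0 0;-.3 0 0 0;0 0 0 0';python3 -m creep '-.3 0 0 0;-.3 0 0 0;0 0 0 0'; python3 -m creep '-.3 0 0 0;-.3 0 0 0;0 0 0 0;0 0 0 0'
```

```text
time: 7.55
position: [540.2, -69.6, 47.3]
tcp_rot: [-180.0, -0.4, 98.5]
ft_force: [0.3, 11.7, 5.4]
finger_gap: 17.3
grip_force: 59.8
time: 7.8
position: [541.5, -80.3, 47.2]
tcp_rot: [-179.8, -0.7, 98.7]
ft_force: [-2.1, 17.0, 11.7]
finger_gap: 17.1
grip_force: 60.8
time: 8.13
position: [543.9, -97.0, 47.2]
tcp_rot: [-179.9, -0.5, 98.6]
ft_force: [-0.7, 14.1, 8.8]
finger_gap: 17.1
grip_force: 60.6
```

```bash
python3 -m creep '-.3 0 0 0;-.3 0 0 0;-.25 0 0 0;0 0 0 0;0 0 0 0'
python3 - <<'E'
from plant import arm
from h import *
d=pickle.load(open("d0.pkl","rb"))
for n in ("scene","side"):
    s=arm.snapshot(n)
    for t in (d[n],s):
        P=cloud(t);x,y,z=P[...,0],P[...,1],P[...,2]
        h=cv2.cvtColor(t["frame"],cv2.COLOR_RGB2HSV)
        q=P[(np.hypot(x-558,y+193)<35)&(z>98)&(z<150)&(h[...,1]>100)]
        zt=np.percentile(q[:,2],97);q=q[q[:,2]>zt-7];print(n,zt.round(1),np.median(q[:,2]).round(1),cv2.minAreaRect(q[:,:2].astype(np.float32)))
E
```

```text
time: 8.55
position: [546.8, -114.9, 47.1]
tcp_rot: [-179.8, -0.8, 98.7]
ft_force: [-2.2, 23.8, 15.4]
finger_gap: 17.1
grip_force: 61.7
scene 121.8 119.1 ((558.3399047851562, -193.20306396484375), (23.603740692138672, 33.86714553833008), 8.812071800231934)
scene 133.1 129.9 ((557.754638671875, -187.4798126220703), (25.773405075073242, 33.84951400756836), 7.658845901489258)
side 125.4 121.5 ((557.3897094726562, -194.7301025390625), (19.561140060424805, 34.735008239746094), 8.979447364807129)
side 135.6 131.8 ((556.7999267578125, -191.92471313476562), (20.985769271850586, 39.942405700683594), 8.09592056274414)
```

```bash
python3 -m creep '-.15 0 0 0;0 0 0 0;0 0 0 0';  python3 -m creep '0 0 0 0;0 0 0 0;0 0 0 0' 40; python3 -m creep '0 0 -1 0;0 0 -1 0;0 0 -1 0;0 0 -1 0;0 0 -1 0';python3 -m creep '0 0 -1 0;0 0 -1 0;.5 0 -1 0;.5 0 0 0;0 0 0 0'
python3 - <<'E'
from plant import arm
from h import *
for n in ("scene","side","wrist"):
    o=arm.observe();t=arm.snapshot(n)
    P=wcloud(o,t) if n=="wrist" else cloud(t);x,y,z=P[...,0],P[...,1],P[...,2]
    h=cv2.cvtColor(t["frame"],cv2.COLOR_RGB2HSV)
    near=(np.hypot(x-558,y+193)<37)&(h[...,1]>100)&(h[...,0]<20)
    q=P[near&(z>100)&(z<150)]
    if len(q)<20: print(n,"few");continue
    zt=np.percentile(q[:,2],97);q=q[q[:,2]>zt-7];print(n,len(q),zt.round(1),np.median(q[:,2]).round(1),cv2.minAreaRect(q[:,:2].astype(np.float32)))
    m=(h[...,1]>100)&(h[...,0]<20)&(z>53)&(z<66)&(np.hypot(x-547,y+117)<25);q=P[m];print("handle",len(q),q.mean(0) if len(q) else 0)
    pickle.dump((o,t),open(f"{n}4.pkl","wb"))
    if n=="wrist":cv2.imwrite("pics/w4.png",t["frame"][:,:,::-1])
E
```

```text
time: 8.9
position: [547.7, -121.2, 47.2]
tcp_rot: [-179.9, -0.6, 98.6]
ft_force: [-1.1, 16.4, 9.1]
finger_gap: 17.5
grip_force: 60.7
time: 9.15
position: [546.8, -128.5, 46.9]
tcp_rot: [-179.9, 0.0, 98.3]
ft_force: [-0.2, -0.3, 0.2]
finger_gap: 39.7
grip_force: 0.0
time: 9.57
position: [546.8, -128.4, 172.9]
tcp_rot: [-179.9, 0.0, 98.3]
ft_force: [0.4, 0.8, -0.6]
finger_gap: 40.0
grip_force: 0.0
time: 9.98
position: [544.4, -101.2, 247.9]
tcp_rot: [179.9, -0.1, 98.4]
ft_force: [-0.4, 0.7, -0.3]
finger_gap: 40.0
grip_force: 0.0
scene 109 133.8 130.6 ((557.1168823242188, -188.8878936767578), (23.708911895751953, 34.403621673583984), 10.635457992553711)
handle 54 [ 545.23782634 -126.97724157   57.18529063]
side 61 135.8 133.0 ((556.0330200195312, -191.7825164794922), (24.017885208129883, 36.32194900512695), 10.188133239746094)
handle 30 [ 544.9400766  -129.45449931   58.84950482]
wrist 1121 135.1 133.4 ((556.4241943359375, -185.5437469482422), (20.801668167114258, 34.868194580078125), 9.606192588806152)
handle 474 [ 546.47505772 -122.32821883   59.77351228]
```

View pics/w4.png

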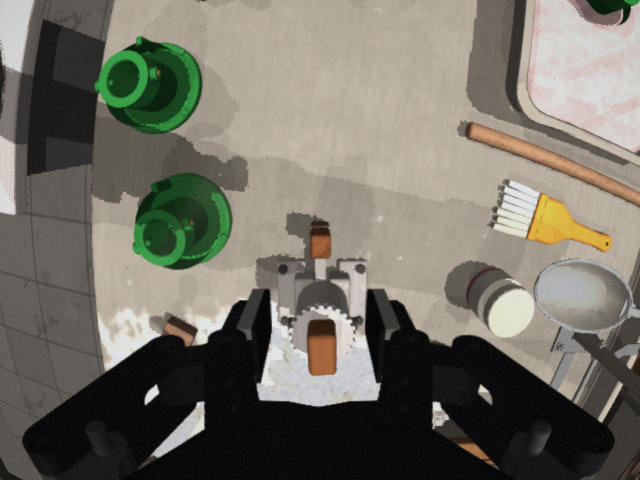

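The wrist view shows the head's grip at (320,348), the wedge handle at (320,240), and the blade going into the slot. The head is up about 12 mm, so I can grasp it.

```bash
python3 -m creep '-1 0 0 -.15;-1 0 0 0;-1 0 0 0;-.6 -.03 0 0;0 0 0 0'; python3 -m creep '0 0 1 0;0 0 1 0;0 0 1 0;0 0 .6 0;0 0 0 0'; python3 -m creep '0 0 .5 0;0 0 .3 0;0 0 0 0;0 0 0 0'
```

```text
time: 10.55
position: [556.3, -196.6, 246.3]
tcp_rot: [-179.9, 0.2, 98.9]
ft_force: [-0.6, -0.1, 0.4]
finger_gap: 40.0
grip_force: 0.0
time: 10.97
position: [554.9, -190.1, 152.9]
tcp_rot: [-179.6, -0.1, 99.3]
ft_force: [-0.0, -0.3, 0.3]
finger_gap: 39.7
grip_force: 0.0
time: 11.3
position: [557.8, -191.1, 137.1]
tcp_rot: [-180.0, -0.0, 99.3]
ft_force: [-0.1, 1.1, -0.8]
finger_gap: 40.0
grip_force: 0.0
```

```bash
python3 -m creep '0 0 .48 0;0 0 0 0;0 0 0 0'; python3 -m creep '0 0 0 0;0 0 0 0;0 0 0 0;0 0 0 0' 0 70; python3 -m creep '0 0 -.3 0;0 0 -.3 0;0 0 -.4 0;0 0 -.5 0;0 0 -.5 0'; python3 -m creep '0 0 -.5 0;0 0 -.5 0;0 0 -.5 0;0 0 -.5 0;0 0 0 0'
```

```text
time: 11.55
position: [557.5, -190.8, 124.6]
tcp_rot: [-180.0, -0.0, 99.3]
ft_force: [-0.8, -0.4, -0.9]
finger_gap: 40.2
grip_force: 0.0
time: 11.88
position: [558.6, -191.2, 125.6]
tcp_rot: [179.9, 0.0, 99.3]
ft_force: [3.5, -0.9, 0.7]
finger_gap: 21.0
grip_force: 68.6
time: 12.3
position: [556.8, -191.3, 176.1]
tcp_rot: [-179.9, -0.0, 99.3]
ft_force: [0.3, 1.2, -2.3]
finger_gap: 21.1
grip_force: 71.1
time: 12.72
position: [559.0, -191.9, 228.1]
tcp_rot: [179.8, 0.1, 99.3]
ft_force: [0.8, 0.2, -1.4]
finger_gap: 21.4
grip_force: 71.3
```

```bash
python3 -m creep '.7 .08 0 0;1 .08 0 0;1 .08 0 0;1 .08 0 0;1 .08 0 0'; python3 -m creep '1 .08 0 0;1 .08 0 0;1 .08 0 0;1 .08 0 0;1 .08 0 0'; python3 -m creep '1 .08 0 0;1 .08 0 0;1 .08 0 0;.7 .08 0 0;.4 .1 0 0'; python3 -m creep '.3 .07 0 1;0 0 0 1;0 0 0 1;0 0 0 1;0 0 0 1'; python3 -m creep '0 0 0 0;0 0 0 0;0 0 0 0'
cat > m.py <<'E'
from plant import arm
from h import *
from scipy.optimize import least_squares
# head axis (point at shank-end level, tilt) & hub centre, same camera
def go(zend):
    for n in ("scene","side"):
        o=arm.observe();t=arm.snapshot(n);P=cloud(t);x,y,z=P[...,0],P[...,1],P[...,2];c0=o["position"]
        m=(np.hypot(x-c0[0],y-c0[1])<22)&(z>zend+18)&(z<zend+50)
        q=P[m]
        f=lambda p:np.hypot(q[:,0]-p[0]-p[2]*(q[:,2]-zend-66),q[:,1]-p[1]-p[3]*(q[:,2]-zend-66))-(12+2.5*np.clip((q[:,2]-zend-14)/40,0,1))
        r=least_squares(f,[c0[0],c0[1],0,0],loss="soft_l1",f_scale=.7)
        hb=(np.hypot(x-529,y-191)<34)&(z>60)&(z<75);w=P[hb]
        g=least_squares(lambda p:np.hypot(w[:,0]-p[0],w[:,1]-p[1])-25,[529,191],loss="soft_l1",f_scale=.7)
        print(n,len(q),"head seat-level",r.x.round(3),"rms",np.sqrt((r.fun**2).mean()).round(2),"hub",len(w),g.x.round(1),"TCP",c0.round(1),o["tcp_rot"].round(1))
        pickle.dump((o,t),open(n+"5.pkl","wb"))
E
python3 -c "
from m import *;go(arm.observe()['position'][2]-99)"
```

```text
time: 13.13
position: [548.1, -72.4, 224.8]
tcp_rot: [-180.0, -0.0, 99.3]
ft_force: [-0.2, 0.8, -1.5]
finger_gap: 21.0
grip_force: 71.1
time: 13.55
position: [537.7, 52.7, 224.8]
tcp_rot: [-180.0, -0.0, 99.3]
ft_force: [0.8, -0.3, -1.9]
finger_gap: 20.8
grip_force: 71.1
time: 13.97
position: [531.2, 157.2, 224.6]
tcp_rot: [-179.9, -0.0, 99.5]
ft_force: [0.0, 0.1, -2.7]
finger_gap: 21.2
grip_force: 71.1
time: 14.38
position: [532.5, 161.2, 224.9]
tcp_rot: [-180.0, 0.0, 69.0]
ft_force: [0.1, 0.3, -1.2]
finger_gap: 20.8
grip_force: 71.0
time: 14.63
position: [532.5, 161.6, 225.0]
tcp_rot: [-180.0, 0.0, 69.5]
ft_force: [0.5, 0.7, -1.5]
finger_gap: 20.7
grip_force: 71.0
scene 110 head seat-level [5.33287e+02 1.62067e+02 1.40000e-02 6.30000e-02] rms 1.76 hub 150 [524.9 192.2] TCP [532.5 161.6 225. ] [-180.     0.    69.5]
side 64 head seat-level [5.33448e+02 1.60314e+02 3.60000e-02 2.90000e-02] rms 2.59 hub 90 [526.9 190.9] TCP [532.6 161.7 225. ] [-180.     0.    69.4]
```

```bash
python3 - <<'E'
from h import *
d=pickle.load(open("d0.pkl","rb"))
def onplane(s,uv,z0):
    K=s["K"];r=np.c_[(uv[:,0]-K[0,2])/K[0,0],(uv[:,1]-K[1,2])/K[1,1],np.ones(len(uv))]@R.from_euler('xyz',s["attitude"],degrees=True).as_matrix().T
    o=np.array(s["origin"]);return o+r*((z0-o[2])/r[:,2])[:,None]
for n in d:
    s=d[n];P=cloud(s);f=s["frame"]
    m=((np.hypot(P[...,0]-529,P[...,1]-191)<36)&(f.mean(-1)>150)&(P[...,2]>66)).astype(np.uint8)
    m=cv2.morphologyEx(m,cv2.MORPH_CLOSE,np.ones((3,3)))
    cs=max(cv2.findContours(m,0,1)[0],key=cv2.contourArea)[:,0]
    q=onplane(s,cs.astype(float),80);c,r=cv2.minEnclosingCircle(q[:,:2].astype(np.float32));e=cv2.fitEllipse(q[:,:2].astype(np.float32))
    print(n,len(cs),c,r,"ell",e)
E
```

```text
scene 42 (528.7767944335938, 190.92489624023438) 24.942073822021484 ell ((529.0470581054688, 191.02865600585938), (46.122596740722656, 48.012760162353516), 26.752607345581055)
side 32 (529.53662109375, 189.53623962402344) 24.820344924926758 ell ((529.67431640625, 190.08522033691406), (45.0595588684082, 47.014305114746094), 14.74454402923584)
```

```bash
python3 -m creep '.6 -.3 0 0;.48 -.25 0 0;0 0 0 0;0 0 0 0'; python3 -m creep '0 0 0 0' | head -2
```

```text
time: 15.07
position: [529.0, 193.3, 224.9]
tcp_rot: [-180.0, 0.0, 69.5]
ft_force: [0.5, -0.3, -2.3]
finger_gap: 20.5
grip_force: 71.0
time: 15.15
position: [529.2, 191.8, 225.0]
```

```bash
python3 -m creep '0 0 .7 0;0 0 .7 0;0 0 .6 0;0 0 0 0'; python3 -m creep '0 0 .4 0;0 0 .4 0;0 0 0 0'; python3 -m creep '0 0 .2 0;0 0 .2 0;0 0 0 0'
```

```text
time: 15.48
position: [527.8, 191.2, 172.7]
tcp_rot: [-179.9, 0.2, 69.3]
ft_force: [0.3, 1.2, -2.6]
finger_gap: 20.8
grip_force: 71.0
time: 15.73
position: [530.1, 192.1, 154.3]
tcp_rot: [179.9, -0.0, 69.3]
ft_force: [4.1, 0.7, -2.5]
finger_gap: 20.9
grip_force: 70.8
time: 15.98
position: [530.0, 192.5, 144.9]
tcp_rot: [179.9, -0.1, 69.3]
ft_force: [5.8, 2.4, -4.1]
finger_gap: 20.6
grip_force: 70.7
```

```bash
python3 -m creep '.02 .04 .1 0;0 0 .1 0;0 0 0 0;0 0 0 0'; python3 -m creep '0 0 .12 0;0 0 .12 0;0 0 0 0'; python3 -m creep '0 0 .1 0;0 0 .1 0;0 0 0 0;0 0 0 0'
```

```text
time: 16.32
position: [530.5, 192.7, 139.9]
tcp_rot: [180.0, -0.0, 69.3]
ft_force: [4.0, 2.8, -5.0]
finger_gap: 21.1
grip_force: 70.8
time: 16.57
position: [530.3, 192.9, 133.7]
tcp_rot: [-180.0, -0.0, 69.3]
ft_force: [4.0, 4.1, -2.2]
finger_gap: 21.0
grip_force: 70.9
time: 16.9
position: [530.4, 193.1, 128.8]
tcp_rot: [180.0, -0.1, 69.4]
ft_force: [4.1, 4.7, -1.6]
finger_gap: 21.1
grip_force: 71.1
```

```bash
python3 -m creep '.03 .02 .1 0;0 0 .05 0;0 0 0 0;0 0 0 0'; python3 -m creep '0 0 .06 0;0 0 0 0;0 0 0 0'
```

```text
time: 17.23
position: [530.7, 193.4, 125.0]
tcp_rot: [-179.9, -0.0, 69.3]
ft_force: [1.9, 4.3, 0.1]
finger_gap: 21.2
grip_force: 71.3
time: 17.48
position: [530.8, 193.4, 123.8]
tcp_rot: [-180.0, -0.0, 69.3]
ft_force: [1.4, 6.1, 3.2]
finger_gap: 20.9
grip_force: 71.7
```

```bash
python3 -m creep '0 0 .03 -.6;0 0 0 -.6;0 0 0 -.6;0 0 0 0'; python3 -m creep '0 0 0 -.6;0 0 0 -.6;0 0 0 -.6;0 0 0 0'
```

```text
time: 17.82
position: [530.3, 193.5, 122.9]
tcp_rot: [-179.9, -0.1, 80.3]
ft_force: [0.3, 5.0, 3.7]
finger_gap: 21.2
grip_force: 71.7
time: 18.15
position: [530.3, 193.2, 122.8]
tcp_rot: [-179.9, -0.0, 91.1]
ft_force: [-0.0, 5.6, 1.1]
finger_gap: 20.9
grip_force: 71.4
```

```bash
python3 -m creep '0 0 .08 0;0 0 0 0;0 0 0 0';python3 -c "
from plant import arm;print(arm.observe()['ft_torque'])"
```

```text
time: 18.4
position: [530.5, 193.4, 120.6]
tcp_rot: [-179.9, -0.0, 90.8]
ft_force: [1.6, 5.3, -0.4]
finger_gap: 21.1
grip_force: 71.1
[ 1.53931935 -0.31194652  0.05336892]
```

```bash
python3 -m creep '0 0 .08 0;0 0 0 0;0 0 0 0'; python3 -m creep '0 0 .08 0;0 0 0 0;0 0 0 0'
```

```text
time: 18.65
position: [530.5, 193.5, 118.4]
tcp_rot: [-179.9, -0.0, 90.8]
ft_force: [1.3, 5.1, -1.8]
finger_gap: 20.6
grip_force: 71.0
time: 18.9
position: [530.4, 193.6, 116.2]
tcp_rot: [-179.9, -0.0, 90.9]
ft_force: [2.0, 7.5, -5.1]
finger_gap: 21.0
grip_force: 70.6
```

```bash
python3 -m creep '.03 0 .08 0;0 0 0 0;0 0 0 0'; python3 -m creep '0 0 .06 0;0 0 0 0;0 0 0 0'
```

```text
time: 19.15
position: [530.6, 193.8, 114.9]
tcp_rot: [-179.9, -0.0, 90.8]
ft_force: [0.3, 4.2, 3.6]
finger_gap: 20.8
grip_force: 71.6
time: 19.4
position: [530.7, 193.7, 114.7]
tcp_rot: [-179.9, -0.1, 90.8]
ft_force: [-4.9, 1.8, 18.4]
finger_gap: 21.0
grip_force: 73.8
```

```bash
python3 -m creep '0 0 -.04 0;0 0 0 0' | tail -6; python3 -m creep '0 0 0 0;0 0 0 0;0 0 0 0' 40; python3 -m creep '0 0 -1 0;0 0 -1 0;0 0 -1 0;0 0 -1 0;0 0 -1 0' | head -2; python3 -m creep '1 0 0 0;1 0 0 0;1 0 0 0;1 0 0 0;0 0 0 0'; python3 -m creep '0 0 0 0'|head -2
python3 - <<'E'
from plant import arm
from h import *
for n in ("scene","side"):
    o=arm.observe();t=arm.snapshot(n);P=cloud(t);x,y,z=P[...,0],P[...,1],P[...,2]
    h=cv2.cvtColor(t["frame"],cv2.COLOR_RGB2HSV)
    q=P[(np.hypot(x-529,y-190.5)<37)&(h[...,1]>100)&(h[...,0]<20)&(z>85)&(z<150)]
    zt=np.percentile(q[:,2],97);q=q[q[:,2]>zt-7];A=np.c_[q[:,:2]-q[:,:2].mean(0),np.ones(len(q))]
    print(n,len(q),zt.round(1),np.median(q[:,2]).round(1),cv2.minAreaRect(q[:,:2].astype(np.float32)))
    m=(h[...,1]>100)&(h[...,0]<20)&(z>53)&(z<66)&(np.hypot(x-546,y+127)<25);q=P[m];print("handle",len(q),q.mean(0) if len(q) else 0)
    v,u=(215,205) if n=="scene" else (180,245)
    cv2.imwrite(f"pics/f_{n}.png",cv2.resize(t["frame"][v-25:v+65,u-15:u+105],(800,600),interpolation=2)[:,:,::-1])
E
```

```text
time: 19.57
position: [530.6, 193.7, 114.8]
tcp_rot: [-179.9, -0.0, 90.9]
ft_force: [-1.8, 4.5, 9.1]
finger_gap: 20.8
grip_force: 72.8
time: 19.82
position: [530.3, 192.0, 113.8]
tcp_rot: [-179.9, 0.1, 90.8]
ft_force: [0.1, -0.1, 0.1]
finger_gap: 40.0
grip_force: 0.0
time: 20.23
position: [530.5, 192.2, 240.0]
time: 20.65
position: [528.0, 299.1, 238.4]
tcp_rot: [-179.9, -0.0, 91.3]
ft_force: [0.3, 1.6, -0.4]
finger_gap: 40.0
grip_force: 0.0
time: 20.73
position: [528.8, 294.3, 238.6]
scene 78 122.4 119.2 ((529.5965576171875, 192.27549743652344), (24.430519104003906, 35.696990966796875), 7.833741188049316)
handle 54 [ 545.48798248 -126.78630415   56.81874341]
side 35 123.9 120.4 ((528.1598510742188, 186.7318572998047), (41.180938720703125, 21.52381706237793), 81.03836822509766)
handle 35 [ 545.10809118 -128.82631558   58.47544266]
```

View pics/f_scene.png

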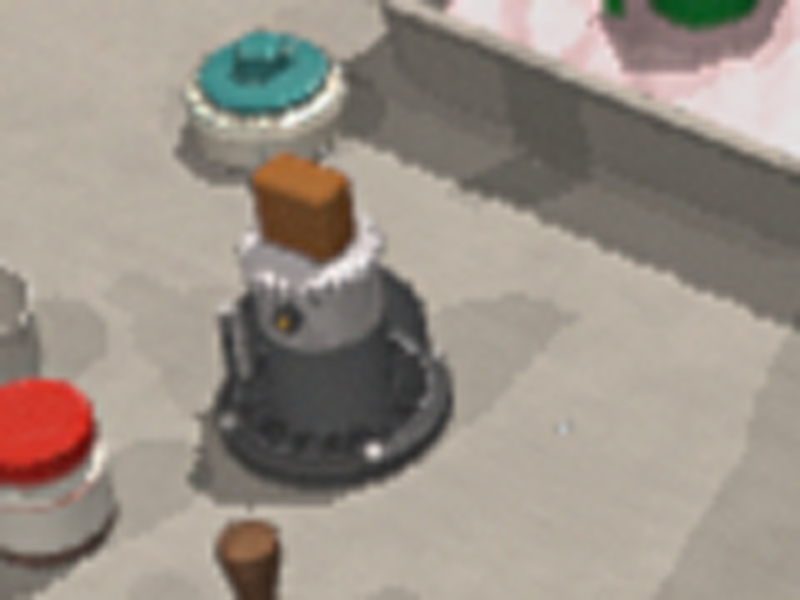

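The crop shows the head upright on the grey hub, with its flange on the mouth at (313,255). The heights match its home readings in the post. I'll press once lightly on top with closed fingers to be sure it is fully seated.

```bash
python3 -m creep '-1 0 0 0;-1 0 0 0;-1 0 0 0;-1 0 0 0;-.12 0 0 0' 0 40; python3 -m creep '0 0 1 0;0 0 1 0;0 0 1 0;0 0 .2 0;0 0 0 0';python3 -m creep '0 0 0 0;0 0 .1 0;0 0 0 0;0 0 0 0'
```

```text
time: 21.25
position: [531.2, 182.7, 239.9]
tcp_rot: [-180.0, 0.1, 90.4]
ft_force: [0.6, -0.2, -0.3]
finger_gap: 0.1
grip_force: 0.0
time: 21.67
position: [530.0, 189.1, 158.3]
tcp_rot: [-179.8, 0.1, 90.8]
ft_force: [0.0, -1.0, 0.4]
finger_gap: -0.2
grip_force: 0.0
time: 22.0
position: [531.6, 190.7, 158.0]
tcp_rot: [179.9, -0.1, 90.9]
ft_force: [0.4, -0.2, -0.3]
finger_gap: 0.2
grip_force: 0.0
```

```bash
python3 -m creep '0 0 .2 0;0 0 .2 0;0 0 0 0;0 0 0 0';python3 -m creep '0 0 .08 0;0 0 0 0;0 0 0 0';python3 -m creep '0 0 .05 0;0 0 0 0;0 0 0 0'
```

```text
time: 22.33
position: [530.7, 190.4, 146.6]
tcp_rot: [-180.0, 0.0, 90.9]
ft_force: [0.9, 0.3, 1.2]
finger_gap: 0.0
grip_force: 0.0
time: 22.58
position: [531.1, 190.5, 145.0]
tcp_rot: [-180.0, 0.0, 90.9]
ft_force: [-0.2, -0.0, -0.5]
finger_gap: 0.1
grip_force: 0.0
time: 22.83
position: [531.3, 190.5, 144.3]
tcp_rot: [180.0, -0.0, 90.9]
ft_force: [-1.5, -0.6, 5.0]
finger_gap: -0.1
grip_force: 2.5
```

```bash
python3 -m creep '0 0 .04 0;0 0 0 0;0 0 0 0';python3 -m creep '0 0 .02 0;0 0 0 0'
```

```text
time: 23.08
position: [531.5, 190.5, 144.2]
tcp_rot: [180.0, -0.1, 90.9]
ft_force: [-4.4, -0.7, 15.6]
finger_gap: 0.2
grip_force: 7.2
time: 23.25
position: [531.6, 190.5, 144.1]
tcp_rot: [180.0, -0.1, 90.9]
ft_force: [-6.2, -1.3, 19.4]
finger_gap: 0.1
grip_force: 9.6
```

Pressing with 19 N barely moved it, so the head is rigidly home. I retreat and hand in.

```bash
python3 -m creep '0 0 -1 0;0 0 -1 0;0 0 -1 0;0 0 -1 0;0 0 0 0'; python3 -m creep '0 0 0 0;0 0 0 0;0 0 0 0'|tail -4; python3 -c "
from plant import arm;print(arm.hand_in())"
```

```text
time: 23.67
position: [533.7, 190.9, 246.7]
tcp_rot: [179.6, -0.2, 90.9]
ft_force: [1.2, 0.1, 1.2]
finger_gap: -0.0
grip_force: 0.0
tcp_rot: [-179.9, 0.1, 90.9]
ft_force: [-0.2, 0.0, -0.2]
finger_gap: 0.3
grip_force: 0.0
the job is handed in; nothing more can be done
None
```

I handed the job in at about 24 s: the wedge raised the head about 12 mm, the head is seated flange-down in the grey hub (about 20 N at most), the wedge lies in the post's slot, and the arm touches nothing.

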